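# Bring the drill boom to rest over the dish

### The arm

A 7-joint arm with a two-finger parallel gripper is mounted at the origin on the work surface. World frame = base frame: x ahead of the robot, y to its left, z up, the work surface at z = 0. Lengths are in m, angles in rad, forces in N, time in s.
With the tool pointing down it reaches from about 0.4 to 0.85 m from the base axis. Payload 4.4 kg.
Tool frame: the origin (TCP) lies midway between the tips of the shut fingers; the grasp point (between the pads) lies r.grip_point_offset behind it (r.grip_point_offset is the distance from the TCP to the grasp point, in m); z points along the fingers, y is the line along which they close (so a half turn about z gives the same grasp; the last joint's range is limited). The gripper opens to 94 mm and grips with 3 to 60 N. Pads are 16 mm wide; open, the fingers measure 119 mm over their backs; the gripper's body (75 mm by 177 mm) begins 78 mm behind the grasp point.
Start: joints at [-0.066, 0.628, 0.038, 1.517, -0.027, 0.996, -0.02], TCP at [0.65, 0, 0.205] pointing down, gripper open.
Joint ranges: [-3.06, 3.06], [-0.37, 2.12], [-1.25, 1.32], [0.18, 2.47], [-1.1, 4.24], [0.23, 1.98], [-2.94, 2.94]. Speed limits (rad/s): [2.57, 2.57, 3.14, 3.14, 3.14, 3.14, 3.14].

### API

Orientations are given as a rotation vector (axis times angle).
In Python, from cell import monitor, vision, r gives the robot as it stands.
- The arm moves only by the tool send_rows, never from a script. Its argument "series" is a list that holds one entry, the list of rows, each a list of 5 numbers: the closure, from 0 (fully open) to 1 (shut), then the shift along the world's x, y, z each as a share of 100 mm, from -1 to 1, then the turn about the world's z as a share of 0.5 rad, from -1 to 1. A call has exactly 5 rows; each row is the pose to reach, as a shift and turn from the pose commanded when the call began; what a row does not reach only later rows make up. A row lasts 1/8 s, in which the tool goes at most 62.5 mm and 10.7 degrees, less where a joint would pass 70% of its speed; a pose out of reach is approached as far as the arm can. A call with a number of a shift or a turn outside -1 to 1 is refused whole. A call with a gripper value outside its range is refused whole. The fingers move at their own pace and stop on an object; "squeeze" is the grip in N (left out, the last holds). Time passes only in rows, so rows that repeat a pose let the fingers close, or fill a call up. It gives the time, the measured TCP pose, the force, the opening and the grip force at its end, in the units of the state.
- monitor.get_state(): the state, without advancing time (a new reading comes with each control period).
- vision.get_image(name): name is "scene" or "side" or "wrist"; returns the picture (420x560x3 uint8, red, green, blue); there is no depth.
- vision.calibration(name): a dict with "fx", "fy", "cx", "cy" (pixels), "k1" (the pictures are not rectified: a ray, as slopes to the right and down, at radius r is drawn at 1 + k1 r^2 times it, then the intrinsics apply), "extrinsics" (4x4, takes a point from world to camera coordinates); the wrist camera has in their place "tool_from_camera" (4x4, takes a point from camera to tool coordinates, whose origin is the TCP and whose axes are the flange's). Camera axes: x right, y up, looking along -z (the intrinsics and any distortion apply to the point x, -y, -z); pixel columns grow to the right and rows downward; lengths in m; the calibration is good to about 2 mm. A picture is of the moment at which its call begins: read the wrist's pose just before it. calibration takes no time and is no camera call.
- r.close_job(): hands the job in; it is judged then, once.
The state is a dict: "time": time; "joint_positions": joint angles; "joint_vel": joint speeds; "effort": joint torques, N m; "ee_pos": TCP position; "eef_rot": TCP orientation; "wrist_force": force on the tool from outside, world axes, zero at the start; "ft_torque": the same for the moment, N m; "width": finger opening in m; "grip_force": force on a finger pad.
Only numpy, scipy, OpenCV 4.12 (cv2) and the standard library are available. Lean on these libraries where they do the work, as an engineer would, in place of code of your own. Each camera call takes 0.05 s, during which the arm holds its last target. There are 200 camera calls.

### The job

Swing the heavy boom of the stone drill round until its brass bit stands over the white drill dish, pushing only on the orange sprung buffers on either side of the block at its end. It runs on very easy bearings: move it gently (well under 0.3 m/s at the block), never let it run into its end stops, brake it from the other side and bring it to a complete standstill over the dish, then take the gripper away and check that the boom stays standing there by itself for at least 6 seconds before you finish. Leave the dish and the other things on the bench where they are.

Things in the scene. Friction and masses are not known exactly. Their poses are not given: they have to be found in the camera images.
- post: Foot of the drill, fixed; place and yaw differ each run. Its origin lies at table height 300 mm in front (robot side) of the axis of the vertical steel post (52 mm thick), its x points to that axis: post axis = origin + 300 mm along x. The boom turns freely about this axis; straight along the post's -x is its middle, end stops 0.95 rad either way (beyond 0.87 counts as hitting them).
- bit (a point): Tip of the brass drill bit under the blue motor head, 300 mm from the post axis, 45 mm above the table. The motor head is 90 mm in diameter and its top is 228 mm above the table.
- dish_mark (a point): Centre of the mouth of the white round drill dish (100 mm across, rim 26 mm high, on a stiff clamped foot, with a green stone in it), 300 mm from the post axis, 24 mm above the table. The bit must stop over it.
- block (a point): Middle of the grey push block (112 mm along the boom, 84 mm across) at the boom's free end, 420 mm from the post axis, 130 mm above the table; swings with the boom. Axes: x along the boom to the post, y across it to the left buffer, z up. Block and buffers stand 105 to 155 mm above the table, bolts on top up to 159 mm; the beam behind is 120 to 160 mm above the table.
- buffer_left: Orange sprung buffer on the block's +y side; pushed, it drives the boom to the robot's right. 100 mm along the boom, 108 to 152 mm above the table; flat outer face 80 mm from the block's middle (160 mm over both faces). Yields up to 35 mm inwards on a 50 N/m spring, hardly damped: the boom bounces off a finger that stands still. Origin: centre of its outer face.
- buffer_right: The same buffer on the block's -y side, pushed to drive the boom to the robot's left.
- frame: The boom: beam and grey block, not to be pushed; origin under the block's middle at table height, x along the boom to the post. Inertia of the whole boom about the post 0.31 kg m2 (unknown, +-25 %), drag 0.006 N m s/rad, dry friction 0.0004 N m, no gravity along the swing: it coasts for many seconds.
- head: The blue motor head (2.2 kg nominal; origin on its axis at table height): not to be pushed.
- grit_jar: Bystander: round grit jar, 70 mm across, 85 mm high; origin under its centre. Leave it.
- mug: Bystander: blue mug, 80 mm across, 90 mm high; origin under its centre. Leave it.
- brush: Bystander: brush lying on the bench. Leave it.
- driver: Bystander: screwdriver lying on the bench. Leave it.
- agate: Bystander: red-brown stone, 90 mm across, 20 mm high. Leave it.
- jade: Bystander: green stone, 60 mm across, 20 mm high. Leave it.

How it is judged:
On the way:
1. the boom stands at rest with the bit over the dish, with the gripper off the buffers, for 5 s (horizontal distance between bit and dish_mark below 0.025 m and angular speed of frame below 0.02 rad/s and contact force between the fingers and buffer_left below 0.1 N and contact force between the fingers and buffer_right below 0.1 N), for 5 s.
At the end, for the whole second after the job is handed in: The bit is within 25 mm (horizontally) of the dish's centre and the boom turns slower than 0.02 rad/s, after having stood so untouched for 5 s (horizontal distance between bit and dish_mark below 0.025 m and angular speed of frame below 0.02 rad/s).
It fails at once if the boom swings into an end stop (beyond 0.87 rad either way) (angle between the x axis of frame and the x axis of post, either way round above 0.87 rad).
It fails at once if the boom swings too fast (over 0.8 rad/s, 0.34 m/s at the block) (angular speed of frame above 0.8 rad/s).
It fails at once if the robot pushes or grips the boom anywhere but on the orange buffers (over 2 N) (contact force between any of the fingers, the arm and frame above 2 N or contact force between any of the fingers, the arm and head above 2 N).
It fails at once if a bystander is moved by more than 30 mm (distance of any of grit_jar, mug, brush, driver, agate, jade from where it was at the start of the episode above 0.03 m).
It fails at once if the dish is moved by more than 15 mm (distance of dish_mark from where it was at the start of the episode above 0.015 m).
It also fails if it takes over 45 s, if anything falls off the work surface, if the arm or the gripper's body presses on something with over 40 N, if the wrist force passes 120 N, or if a joint passes its speed limit or range.

## Working session

There is one attempt and no reset: what is moved stays moved. The work goes in short steps, Python scripts to look and compute and a tool call to move; the robot and the scene stay as the last step left them, time stands still between calls to the robot, and variables do not carry over. Pictures are saved under pics/ and viewed, at most 10 in all, crops included, and the job is handed in when it is done.

Besides the shell and the picture viewer there is one more tool, called after "Call:" as name([rows], argument=value, ...), one row to a line, values as JSON. send_rows: Moves the arm, as the interface text tells. Its arguments: {"type":"object","properties":{"series":{"type":"array"},"squeeze":{"type":"number"}},"required":["series"]}

```bash
mkdir -p pics; ls; python3 - <<'E'
from cell import monitor, vision, r
import cv2, numpy as np
s=monitor.get_state();print(s['time'],s['ee_pos'],s['eef_rot'],r.grip_point_offset)
a=vision.get_image('scene');b=vision.get_image('side')
np.save('pics/scene.npy',a);np.save('pics/side.npy',b)
cv2.imwrite('pics/a.png',a[...,::-1]);cv2.imwrite('pics/b.png',b[...,::-1])
for n in('scene','side'):print(vision.calibration(n))
E
```

```text
pics
0.0 [6.49329724e-01 1.21996853e-05 2.04579356e-01] [-2.22055566e+00 -2.22049793e+00  2.12273703e-03] 0.0188
{'fx': 468.20918178659605, 'fy': 468.20918178659605, 'cx': 282.7972272275314, 'cy': 215.18484126780282, 'k1': -0.0640472551255483, 'extrinsics': array([[ 0.78977498,  0.61313823, -0.01780431, -0.40436981],
       [-0.39127308,  0.52592271,  0.75518917,  0.11247428],
       [ 0.47239904, -0.58946316,  0.65526508, -1.70553325],
       [ 0.        ,  0.        ,  0.        ,  1.        ]])}
{'fx': 487.27107442243863, 'fy': 487.27107442243863, 'cx': 277.7385037212661, 'cy': 210.35894035946873, 'k1': 0.017195589535899048, 'extrinsics': array([[-0.98961701, -0.14204174,  0.02196172,  0.49458321],
       [ 0.11015169, -0.65136276,  0.75072842, -0.12957986],
       [-0.09232972,  0.74535273,  0.66024581, -1.34061875],
       [ 0.        ,  0.        ,  0.        ,  1.        ]])}
```

View pics/a.png

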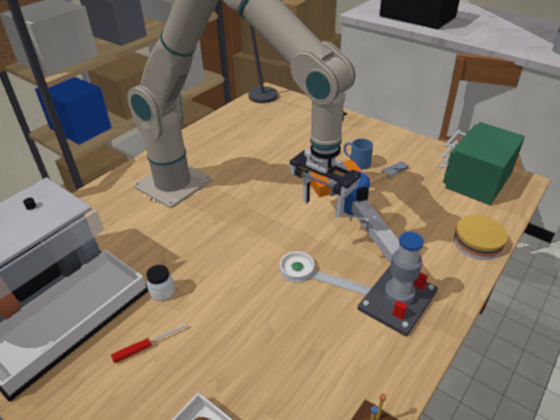

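View pics/b.png

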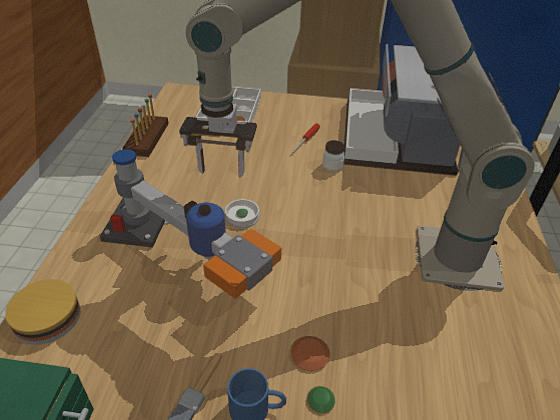

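The scene view shows the dish at about (297,266) and the post cap at (411,240), with the block partly hidden by the gripper near (335,178). The side view shows the dish at (242,213), cap at (124,158), motor head at (207,228) and the orange buffers around (262,248) and (226,276).

```bash
cat > h.py <<'E'
import numpy as np, cv2
from cell import monitor, vision, r
def ray(n,u,v,c=None):
    c=c or vision.calibration(n)
    xd=np.array([(u-c['cx'])/c['fx'],(v-c['cy'])/c['fy']]);x=xd.copy()
    for _ in range(20):x=xd/(1+c['k1']*(x@x))
    E=c['extrinsics'];R=E[:3,:3];o=-R.T@E[:3,3]
    d=R.T@np.array([x[0],-x[1],-1]);return o,d/np.linalg.norm(d)
def plane(n,u,v,z):
    o,d=ray(n,u,v);return o+d*(z-o[2])/d[2]
def tri(p,q):
    (o,d),(e,f)=ray('scene',*p),ray('side',*q)
    t=np.linalg.lstsq(np.c_[d,-f],e-o,rcond=None)[0]
    a,b=o+d*t[0],e+f*t[1];return (a+b)/2,np.linalg.norm(a-b)
def blobs(img,lo,hi,amin=60):
    h=cv2.cvtColor(img,cv2.COLOR_RGB2HSV);m=cv2.inRange(h,lo,hi)
    n,l,s,c=cv2.connectedComponentsWithStats(m)
    return [(tuple(c[i].round(1)),tuple(s[i])) for i in range(1,n) if s[i][4]>=amin],l
E
python3 - <<'E'
from h import *
np.set_printoptions(precision=4,suppress=True)
for n in('scene','side'):
    im=np.load(f'pics/{n}.npy')
    print(n,'blue',blobs(im,(105,120,60),(122,255,255))[0])
    print('orange',blobs(im,(5,190,120),(14,255,255))[0])
    print('white',blobs(im,(0,0,185),(180,60,255))[0])
    big=cv2.resize(im[130:330,90:290] if n=='side' else im[140:340,270:470],None,fx=3,fy=3,interpolation=cv2.INTER_CUBIC)
    cv2.imwrite(f'pics/{n}_z.png',big[...,::-1])
print('dish',plane('scene',297,266,.026),plane('side',242,213,.026))
print('cap',tri((411,240),(124,157)))
E
```

```text
scene blue [((np.float64(79.7), np.float64(109.0)), (np.int32(48), np.int32(77), np.int32(63), np.int32(67), np.int32(2754))), ((np.float64(44.0), np.float64(108.2)), (np.int32(36), np.int32(88), np.int32(18), np.int32(41), np.int32(122))), ((np.float64(361.8), np.float64(152.5)), (np.int32(351), np.int32(140), np.int32(21), np.int32(28), np.int32(455))), ((np.float64(355.2), np.float64(192.8)), (np.int32(344), np.int32(173), np.int32(25), np.int32(41), np.int32(317))), ((np.float64(410.8), np.float64(240.8)), (np.int32(400), np.int32(232), np.int32(23), np.int32(19), np.int32(341)))]
orange [((np.float64(319.9), np.float64(188.4)), (np.int32(311), np.int32(180), np.int32(19), np.int32(16), np.int32(150)))]
white [((np.float64(297.9), np.float64(264.2)), (np.int32(279), np.int32(251), np.int32(35), np.int32(26), np.int32(421))), ((np.float64(18.5), np.float64(355.2)), (np.int32(0), np.int32(342), np.int32(47), np.int32(33), np.int32(655))), ((np.float64(184.3), np.float64(406.6)), (np.int32(172), np.int32(392), np.int32(27), np.int32(28), np.int32(67))), ((np.float64(214.8), np.float
[... 475 characters left out ...]
64(156.2)), (np.int32(112), np.int32(149), np.int32(24), np.int32(16), np.int32(261))), ((np.float64(206.6), np.float64(215.5)), (np.int32(188), np.int32(203), np.int32(36), np.int32(25), np.int32(493)))]
orange [((np.float64(261.2), np.float64(241.8)), (np.int32(242), np.int32(229), np.int32(39), np.int32(27), np.int32(377))), ((np.float64(224.5), np.float64(270.7)), (np.int32(204), np.int32(256), np.int32(42), np.int32(31), np.int32(568)))]
white [((np.float64(240.8), np.float64(212.4)), (np.int32(229), np.int32(206), np.int32(25), np.int32(15), np.int32(111)))]
dish [ 0.6192 -0.0703  0.026 ] [ 0.6132 -0.0535  0.026 ]
cap (array([0.9046, 0.0103, 0.2327]), np.float64(0.0014017343786247257))
```

View pics/side_z.png

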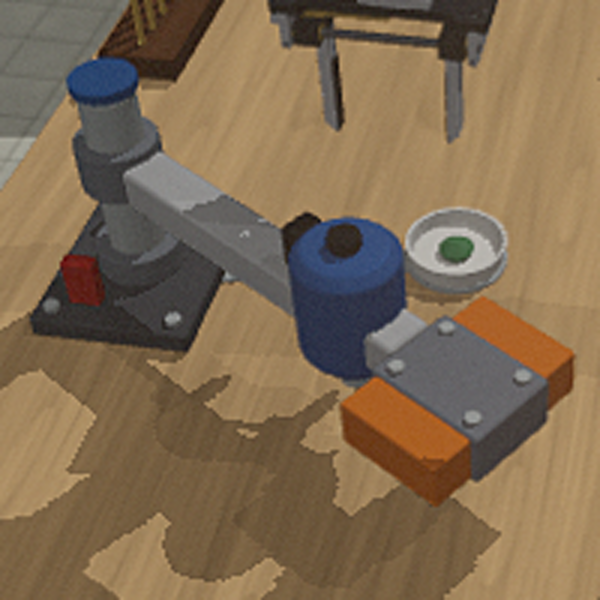

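View pics/scene_z.png

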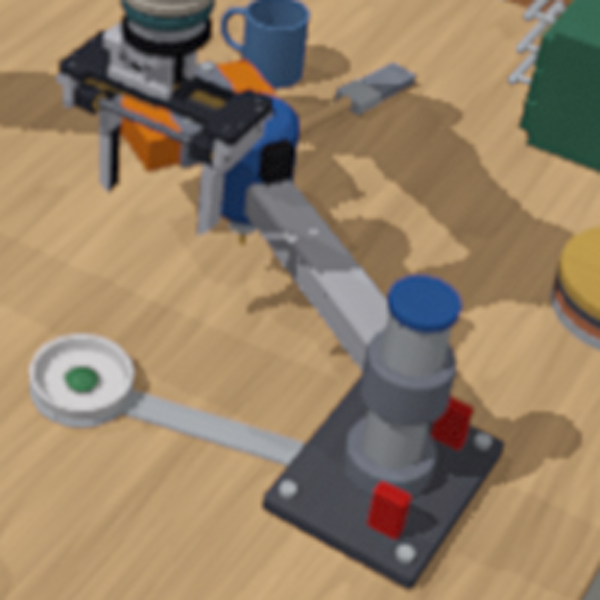

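The side zoom shows the four block bolts at zoom (446,328), (397,367), (523,377) and (473,418), the head top at (346,250), and the dish rim centred near (456,245). The scene zoom shows the dish rim centred near (82,373), the base-plate corners, and the dish's foot strip running to the post.

```bash
python3 - <<'E'
from h import *
np.set_printoptions(precision=4,suppress=True)
S=lambda x,y:(x/3+90-1/3,y/3+130-1/3)
C=lambda x,y:(x/3+270-1/3,y/3+140-1/3)
print('dish',plane('scene',*C(82,373),.026),plane('side',*S(456,245),.026),tri(C(82,373),S(456,245)))
print('stone',tri(C(82,379),S(456,249)))
cap,_=tri(C(424,302),S(103,80));print('cap',cap)
P=cap[:2]
b=[plane('side',*S(*q),.157)[:2] for q in((446,328),(397,367),(523,377),(473,418))]
c=np.mean(b,0);print('bolts',np.array(b),c,np.linalg.norm(c-P),'bearing',np.arctan2(*(c-P)[::-1]))
u=(b[2]+b[3]-b[0]-b[1]);print('bolt dir',np.arctan2(u[1],u[0]))
hd=plane('side',*S(346,255),.228)[:2];print('head',hd,np.linalg.norm(hd-P),np.arctan2(*(hd-P)[::-1]))
bp=[plane('side',*S(*q),.012)[:2] for q in((52,306),(173,319))];print('platebolts side',bp)
bp2=[plane('scene',*C(*q),.012)[:2] for q in((287,488),(405,552),(483,440))];print('scene',bp2)
for q in((140,405),(300,450)):
  print('strip',plane('scene',*C(*q),.006))
for n,q in(('scene',C(440,100)),('side',S(0,0))):pass
print('mug',tri((362,143),(249,376)),'agate',plane('side',310,353,.02),'jade',plane('side',320,399,.02),'brush',plane('side',185,405,.02))
E
```

```text
dish [ 0.6145 -0.0639  0.026 ] [ 0.6156 -0.0605  0.026 ] (array([ 0.615 , -0.0627,  0.0247]), np.float64(0.002352271154121716))
stone (array([ 0.6157, -0.0641,  0.018 ]), np.float64(0.001792439818337165))
cap [0.9053 0.0084 0.2334]
bolts [[0.5713 0.1827]
 [0.5997 0.2304]
 [0.5027 0.2251]
 [0.5325 0.2721]] [0.5515 0.2276] 0.41611858023217546 bearing 2.5868754569601724
bolt dir 2.5867222484564794
head [0.6451 0.188 ] 0.3160865355181063 2.537321478491741
platebolts side [array([0.9737, 0.0713]), array([0.8574, 0.0696])]
scene [array([ 0.8402, -0.0565]), array([ 0.9584, -0.0562]), array([0.9589, 0.1022])]
strip [ 0.6733 -0.0492  0.006 ]
strip [ 0.8252 -0.0058  0.006 ]
mug (array([0.4892, 0.4987, 0.1059]), np.float64(0.0050826885909395466)) agate [0.3742 0.3736 0.02  ] jade [0.344  0.4771 0.02  ] brush [0.6133 0.5316 0.02  ]
```

Call:
send_rows([
  [[1,-0.2,0.1,0.4,0],[1,-0.5,0.35,0.6,0],[1,-0.8,0.6,0.6,0],[1,-1,0.8,0.6,0],[1,-1,1,0.6,0]],
])

```text
time: 0.72
ee_pos: [0.5489, 0.1008, 0.2656]
eef_rot: [-2.221, -2.221, 0.001]
wrist_force: [-0.6, -0.8, 0.5]
width: 0.0473
grip_force: 0.0
```

Call:
send_rows([
  [[1,0,0.25,0,0],[1,0,0.5,0,0],[1,0,0.75,0,0],[1,0.1,0.9,0,0],[1,0.1,1,0,0]],
])

```text
time: 1.35
ee_pos: [0.5611, 0.2011, 0.2648]
eef_rot: [2.221, 2.221, 0.0]
wrist_force: [-0.3, 0.1, -0.1]
width: 0.0006
grip_force: 0.0
```

Call:
send_rows([
  [[1,0.05,0.3,0,0],[1,0.1,0.6,0,0],[1,0.15,0.8,0,0],[1,0.2,1,0,0],[1,0.2,1,0,0]],
])

```text
time: 1.98
ee_pos: [0.5798, 0.3016, 0.2647]
eef_rot: [-2.219, -2.223, 0.0]
wrist_force: [-0.3, 0.5, 0.1]
width: 0.0004
grip_force: 0.0
```

Call:
send_rows([
  [[1,0.08,0.41,0,0],[1,0.08,0.41,-0.2,0],[1,0.08,0.41,-0.5,0],[1,0.08,0.41,-0.8,0],[1,0.08,0.41,-1,0]],
])

```text
time: 2.6
ee_pos: [0.5877, 0.3388, 0.1639]
eef_rot: [2.223, 2.219, -0.004]
wrist_force: [-0.2, 0.3, -0.1]
width: 0.0007
grip_force: 0.0
```

```bash
python3 - <<'E'
from h import *
s=monitor.get_state();print(s['time'],s['ee_pos'],s['wrist_force'],s['width'])
ims=[vision.get_image(n)[...,::-1] for n in('scene','side','wrist')]
for n,i in zip(('scene','side','wrist'),ims): np.save(f'pics/{n}2.npy',i[...,::-1])
cv2.imwrite('pics/c.png',cv2.resize(np.hstack(ims),(800,200)))
o=[ims[0][120:330,230:450],ims[1][120:330,90:310],cv2.resize(ims[2],(360,270))]
o=[cv2.resize(o[0],(400,382)),cv2.resize(o[1],(400,382))]
c=np.zeros((600,800,3),np.uint8);c[:382]=np.hstack(o);c[382:,:291]=cv2.resize(ims[2],(291,218));cv2.imwrite('pics/d.png',c)
E
```

```text
2.6 [0.58767863 0.33883403 0.16387897] [-0.18439309  0.33385409 -0.11440107] 0.0007262676765296587
```

View pics/d.png

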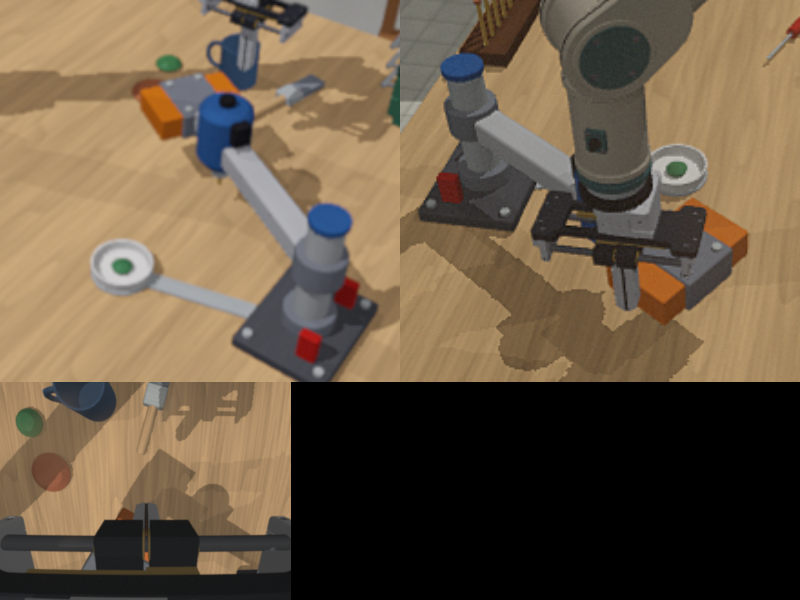

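The scene crop now shows the block, head and post clearly, with the head top near (225,105) in the crop. The finger stands outside the left buffer, about 45 mm too high to touch.

```bash
cat >> h.py <<'E'
P=np.array([.905,.009])
def brg(p):return np.arctan2(p[1]-P[1],P[0]-p[0])*-1+np.pi   # bearing, target 3.387
BL=((105,100,30),(125,255,255))
def head(n,im,z=.18):
    h=cv2.cvtColor(im,cv2.COLOR_RGB2HSV);m=cv2.inRange(h,*BL)
    m=cv2.morphologyEx(m,cv2.MORPH_OPEN,np.ones((3,3)))
    k,l,s,c=cv2.connectedComponentsWithStats(m);out=[]
    for i in range(1,k):
        if s[i][4]<150:continue
        p=plane(n,*c[i],z)[:2];rr=np.linalg.norm(p-P)
        if .24<rr<.36 and p[0]<.8:out.append((round(float(brg(p)),4),round(float(rr),3),int(s[i][4]),tuple(int(q) for q in s[i][:4])))
    return out
def look(names=('scene','side')):
    for n in names:
        t=monitor.get_state()['time'];print(n,round(t,3),head(n,vision.get_image(n)))
E
python3 - <<'E'
from h import *
for f,n in(('scene2','scene'),('side','side'),('side2','side')):
    im=np.load(f'pics/{f}.npy')
    for z in(.16,.18,.20):print(f,z,head(n,im,z))
im=np.load('pics/scene2.npy')
for c,s in blobs(im,(5,170,90),(15,255,255))[0]:print('orange',c,s[4],plane('scene',*c,.14))
E
```

```text
scene2 0.16 [(2.5874, 0.317, 745, (339, 172, 30, 42))]
scene2 0.18 [(2.6315, 0.295, 745, (339, 172, 30, 42))]
scene2 0.2 [(2.6827, 0.273, 745, (339, 172, 30, 42))]
side 0.16 [(2.6948, 0.263, 609, (186, 203, 38, 26))]
side 0.18 [(2.6372, 0.28, 609, (186, 203, 38, 26))]
side 0.2 [(2.5859, 0.296, 609, (186, 203, 38, 26))]
side2 0.16 []
side2 0.18 []
side2 0.2 []
orange (np.float64(351.0), np.float64(164.9)) 106 [0.5559942  0.31301069 0.14      ]
orange (np.float64(318.1), np.float64(181.2)) 442 [0.51982594 0.17506619 0.14      ]
```

Call:
send_rows([
  [[1,0,0,-0.15,0],[1,0,0,-0.3,0],[1,0,0,-0.4,0],[1,0,0,-0.4,0],[1,0,0,-0.4,0]],
])

```text
time: 3.38
ee_pos: [0.5883, 0.3412, 0.1257]
eef_rot: [2.221, 2.221, 0.001]
wrist_force: [-0.9, 0.2, 0.8]
width: -0.0002
grip_force: 0.0
```

Call:
send_rows([
  [[1,-0.02,-0.035,0,0],[1,-0.04,-0.07,0,0],[1,-0.06,-0.1,0,0],[1,-0.076,-0.127,0,0],[1,-0.092,-0.154,0,0]],
])

```text
time: 4.0
ee_pos: [0.5787, 0.3254, 0.1255]
eef_rot: [-2.221, -2.221, -0.0]
wrist_force: [0.2, -0.5, -0.2]
width: 0.0006
grip_force: 0.0
```

Call:
send_rows([
  [[1,-0.016,-0.027,0,0],[1,-0.032,-0.054,0,0],[1,-0.048,-0.081,0,0],[1,-0.064,-0.108,0,0],[1,-0.08,-0.135,0,0]],
])

```text
time: 4.62
ee_pos: [0.5707, 0.3119, 0.1255]
eef_rot: [-2.221, -2.221, -0.0]
wrist_force: [-0.3, -0.2, 0.2]
width: 0.0005
grip_force: 0.0
```

Call:
send_rows([
  [[1,-0.016,-0.027,0,0],[1,-0.032,-0.054,0,0],[1,-0.048,-0.081,0,0],[1,-0.064,-0.108,0,0],[1,-0.08,-0.135,0,0]],
])

```text
time: 5.25
ee_pos: [0.5627, 0.2985, 0.1255]
eef_rot: [-2.221, -2.221, -0.0]
wrist_force: [-1.3, 0.3, 0.2]
width: 0.0007
grip_force: 0.0
```

```bash
sed -i 's/z=.18):/z=None):\n    z=z or {"scene":.168,"side":.196}[n]/' h.py; python3 - <<'E'
from h import *
print(monitor.get_state()['wrist_force']);look(('scene','scene','scene'))
E
```

```text
[-1.34685127  0.30648069  0.22683539]
scene 5.25 [(2.6958, 0.306, 782, (331, 174, 30, 43))]
scene 5.3 [(2.7011, 0.307, 782, (330, 174, 31, 43))]
scene 5.35 [(2.7054, 0.307, 797, (330, 174, 30, 43))]
```

Call:
send_rows([
  [[1,0,0,0.4,0],[1,-0.1,-0.15,0.7,0],[1,-0.2,-0.4,0.8,0],[1,-0.35,-0.7,0.8,0],[1,-0.5,-0.95,0.8,0]],
])

```text
time: 6.02
ee_pos: [0.5126, 0.2026, 0.2058]
eef_rot: [2.222, 2.221, 0.001]
wrist_force: [-0.5, -0.7, -1.2]
width: 0.0007
grip_force: 0.0
```

Call:
send_rows([
  [[1,-0.05,-0.2,0,0],[1,-0.1,-0.4,0,0],[1,-0.15,-0.6,0,0],[1,-0.2,-0.8,0,0],[1,-0.2,-1,0,0]],
])

```text
time: 6.65
ee_pos: [0.4924, 0.1024, 0.2054]
eef_rot: [-2.221, -2.221, 0.0]
wrist_force: [-1.0, -0.2, -0.6]
width: 0.0001
grip_force: 0.0
```

Call:
send_rows([
  [[1,-0.02,-0.2,0,0],[1,-0.04,-0.4,0,0],[1,-0.06,-0.6,0,0],[1,-0.08,-0.8,0,0],[1,-0.1,-1,0,0]],
])

```text
time: 7.28
ee_pos: [0.4826, 0.0024, 0.2055]
eef_rot: [2.222, 2.221, 0.0]
wrist_force: [-0.3, 0.6, -0.3]
width: 0.0005
grip_force: 0.0
```

Call:
send_rows([
  [[1,0,-0.2,0,0],[1,0,-0.4,0,0],[1,0,-0.6,0,0],[1,0,-0.8,0,0],[1,0,-1,0,0]],
])

```text
time: 7.9
ee_pos: [0.4825, -0.0976, 0.2054]
eef_rot: [2.222, 2.221, 0.0]
wrist_force: [0.5, 0.1, 0.3]
width: 0.0002
grip_force: 0.0
```

Call:
send_rows([
  [[1,0,-0.3,0,0],[1,0,-0.6,0,0],[1,0,-0.8,-0.2,0],[1,0,-1,-0.5,0],[1,0,-1,-0.8,0]],
])

```text
time: 8.52
ee_pos: [0.4825, -0.1991, 0.1248]
eef_rot: [2.224, 2.217, -0.0]
wrist_force: [1.0, 0.9, -0.1]
width: 0.0005
grip_force: 0.0
```

```bash
python3 - <<'E'
from h import *
look(('scene','side','side'));print(monitor.get_state()['ee_pos'])
E
```

```text
scene 8.525 [(3.0172, 0.302, 903, (305, 186, 30, 43))]
side 8.575 []
side 8.625 []
[ 0.48145205 -0.19637556  0.12449462]
```

Call:
send_rows([
  [[1,-0.03,0.15,0,0],[1,-0.06,0.33,0,0],[1,-0.06,0.33,0,0],[1,-0.06,0.33,0,0],[1,-0.06,0.33,0,0]],
])

```text
time: 9.3
ee_pos: [0.477, -0.1639, 0.1257]
eef_rot: [2.221, 2.22, 0.0]
wrist_force: [0.1, -1.2, 0.4]
width: 0.0007
grip_force: 0.0
```

Call:
send_rows([
  [[1,0,0,0,0],[1,0,0,0,0],[1,0,0,0,0],[1,0,0,0,0],[1,0,0,0,0]],
])

```text
time: 9.93
ee_pos: [0.4768, -0.1634, 0.1255]
eef_rot: [-2.221, -2.221, -0.0]
wrist_force: [0.8, 0.2, -0.7]
width: 0.0005
grip_force: 0.0
```

```bash
python3 - <<'E'
from h import *
s=monitor.get_state();print(s['time'],s['ee_pos'])
t=s['time'];im=vision.get_image('scene');print(t,head('scene',im))
t=monitor.get_state()['time'];im2=vision.get_image('side');print(t,head('side',im2))
a=cv2.resize(im[120:330,230:450],(400,382));b=cv2.resize(im2[120:330,120:340],(400,382))
cv2.imwrite('pics/e.png',np.hstack([a,b])[...,::-1])
E
```

```text
9.925 [ 0.47679013 -0.16336851  0.1254631 ]
9.925 [(3.1461, 0.301, 953, (296, 192, 31, 44))]
9.975 []
```

View pics/e.png

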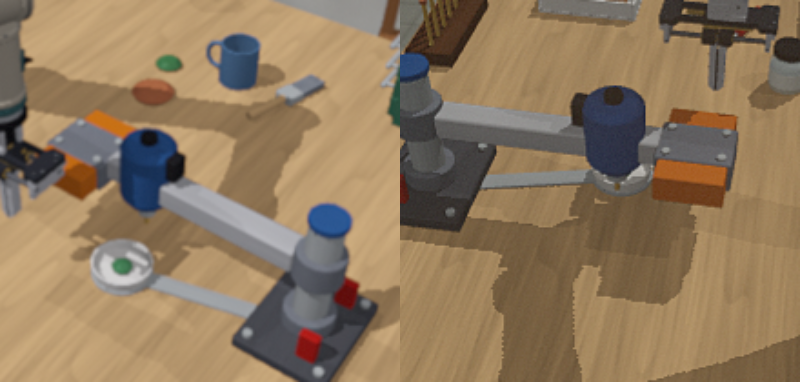

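The boom is nearly mid-way. The scene crop shows the bit at about (147,219) and the dish centre at (122,265). The side crop shows the bolts around (295,141), measured from the side crop's own left edge.

```bash
python3 - <<'E'
from h import *
k=220/400
for n,u,v,z in(('scene',230+147*k,120+219*k,.045),('side',120+295.5*k,120+141*k,.157),('side',120+214*k,120+93*k,.228),('scene',230+149*k,120+140*k,.228)):
    p=plane(n,u,v,z)[:2];print(n,p,brg(p),np.linalg.norm(p-P))
E
```

```text
scene [0.60094315 0.02424226] 3.091504940695295 0.3044386558784937
side [0.48871713 0.01332088] 3.1312133467076384 0.41630529270822997
side [0.60547064 0.01359935] 3.1262385998155318 0.29956467349478016
scene [0.61150899 0.0076453 ] 3.1462084329895137 0.29349413848342815
```

Call:
send_rows([
  [[1,0,0,0,0],[1,0,0,0,0],[1,0,0,0,0],[1,0,0,0,0],[1,0,0,0,0]],
])

```text
time: 10.65
ee_pos: [0.4768, -0.1634, 0.1255]
eef_rot: [-2.221, -2.221, -0.0]
wrist_force: [-0.7, 0.3, -0.2]
width: 0.0003
grip_force: 0.0
```

```bash
python3 - <<'E'
from h import *
look(('scene',))
E
```

```text
scene 10.65 [(3.2084, 0.301, 990, (292, 195, 31, 45))]
```

Call:
send_rows([
  [[1,0,0,0,0],[1,0,0,0,0],[1,0,0,0,0],[1,0.004,-0.022,0,0],[1,0.009,-0.045,0,0]],
])

```text
time: 11.32
ee_pos: [0.4778, -0.1681, 0.1255]
eef_rot: [2.221, 2.221, 0.0]
wrist_force: [-0.6, 0.9, -0.2]
width: 0.0003
grip_force: 0.0
```

Call:
send_rows([
  [[1,0.004,-0.022,0,0],[1,0.009,-0.044,0,0],[1,0.014,-0.067,0,0],[1,0.018,-0.09,0,0],[1,0.023,-0.112,0,0]],
])

```text
time: 11.95
ee_pos: [0.48, -0.1792, 0.1255]
eef_rot: [-2.221, -2.221, -0.0]
wrist_force: [0.2, 0.3, -0.2]
width: 0.0005
grip_force: 0.0
```

Call:
send_rows([
  [[1,0.004,-0.022,0,0],[1,0.009,-0.044,0,0],[1,0.014,-0.067,0,0],[1,0.018,-0.09,0,0],[1,0.023,-0.112,0,0]],
])

```text
time: 12.58
ee_pos: [0.4823, -0.1904, 0.1255]
eef_rot: [-2.221, -2.221, 0.0]
wrist_force: [-0.3, -0.2, -0.3]
width: 0.0008
grip_force: 0.0
```

```bash
python3 - <<'E'
from h import *
look(('scene',));s=monitor.get_state();print(s['ee_pos'],s['wrist_force'])
E
```

```text
scene 12.575 [(3.3648, 0.3, 1083, (283, 205, 32, 45))]
[ 0.48242022 -0.1907828   0.12550901] [ 0.28576355 -0.36679514 -0.91742696]
```

Call:
send_rows([
  [[1,0.004,-0.022,0,0],[1,0.009,-0.044,0,0],[1,0.014,-0.067,0,0],[1,0.018,-0.09,0,0],[1,0.023,-0.112,0,0]],
])

```text
time: 13.25
ee_pos: [0.4846, -0.2017, 0.1255]
eef_rot: [-2.221, -2.221, 0.0]
wrist_force: [0.7, 0.2, -0.2]
width: 0.0004
grip_force: 0.0
```

```bash
python3 - <<'E'
from h import *
look(('scene',));s=monitor.get_state();print(s['ee_pos'],s['wrist_force'])
E
```

```text
scene 13.25 [(3.4186, 0.3, 1126, (281, 208, 32, 46))]
[ 0.48471042 -0.2020406   0.1255028 ] [-0.49224835  0.00723069 -0.61119285]
```

Call:
send_rows([
  [[1,0.004,-0.018,0,0],[1,0.008,-0.037,0,0],[1,0.012,-0.056,0,0],[1,0.016,-0.074,0,0],[1,0.02,-0.093,0,0]],
])

```text
time: 13.92
ee_pos: [0.4867, -0.2109, 0.1255]
eef_rot: [-2.221, -2.221, -0.0]
wrist_force: [0.3, -0.2, 0.5]
width: 0.0004
grip_force: 0.0
```

```bash
python3 - <<'E'
from h import *
look(('scene',));s=monitor.get_state();print(s['ee_pos'],s['wrist_force'])
E
```

```text
scene 13.925 [(3.4559, 0.3, 1140, (279, 211, 33, 45))]
[ 0.48671094 -0.21119398  0.12548857] [-0.61818832 -1.47061548  0.03920343]
```

Call:
send_rows([
  [[1,0.004,-0.018,0,0],[1,0.008,-0.037,0,0],[1,0.012,-0.056,0,0],[1,0.016,-0.074,0,0],[1,0.02,-0.093,0,0]],
])

```text
time: 14.6
ee_pos: [0.4886, -0.2202, 0.1255]
eef_rot: [2.221, 2.221, 0.0]
wrist_force: [0.7, 0.1, 0.6]
width: 0.0001
grip_force: 0.0
```

```bash
python3 - <<'E'
from h import *
look(('scene',));s=monitor.get_state();print(s['ee_pos'],s['wrist_force'])
E
```

```text
scene 14.6 [(3.4528, 0.3, 1131, (279, 211, 33, 45))]
[ 0.4886902  -0.22053019  0.12548533] [-0.79556787 -0.35622005  0.13091802]
```

Call:
send_rows([
  [[1,0,0,0,0],[1,0,-0.1,0,0],[1,0,-0.2,0,0],[1,0,-0.2,0,0],[1,0,-0.2,0,0]],
])

```text
time: 15.28
ee_pos: [0.4885, -0.2401, 0.1254]
eef_rot: [-2.222, -2.221, -0.0]
wrist_force: [-0.5, -0.2, -0.3]
width: 0.0008
grip_force: 0.0
```

```bash
python3 - <<'E'
from h import *
s=monitor.get_state();print(s['time'],s['ee_pos'])
t=s['time'];im=vision.get_image('scene');print(t,head('scene',im))
t=monitor.get_state()['time'];im2=vision.get_image('side');print(t)
a=cv2.resize(im[190:290,250:350],(400,400),interpolation=cv2.INTER_CUBIC);b=cv2.resize(im2[130:230,190:290],(400,400),interpolation=cv2.INTER_CUBIC)
cv2.imwrite('pics/f.png',np.hstack([a,b])[...,::-1])
E
```

```text
15.275 [ 0.48850302 -0.24006335  0.12540621]
15.275 [(3.4492, 0.3, 1136, (280, 210, 32, 46))]
15.325
```

View pics/f.png

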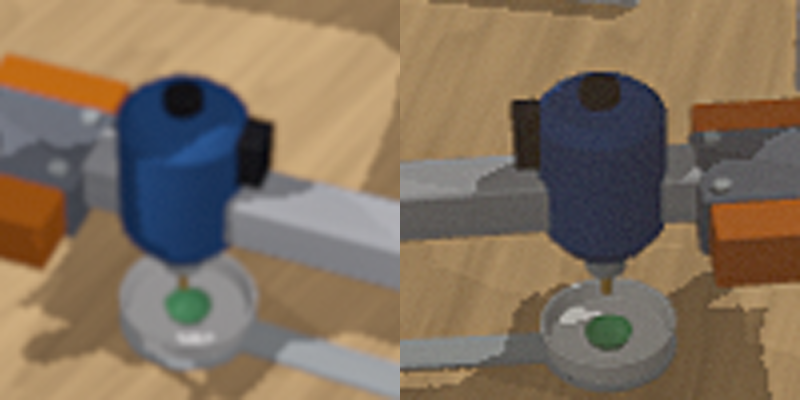

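The bit hangs over the dish. Scene crop: bit tip (184,288), rim centre about (188,302). Side crop, measured from its own left edge: bit tip (205,291), rim centre about (208,322).

```bash
python3 - <<'E'
from h import *
C=lambda x,y:(250+x/4,190+y/4);S=lambda x,y:(190+x/4,130+y/4)
for nm,c,s,z in(('bit',C(184,288),S(205,291),.045),('dish',C(188,302),S(208,322),.026),('stone',C(188,305),S(208,331),.02)):
    print(nm,tri(c,s),plane('scene',*c,z),plane('side',*s,z))
E
```

```text
bit (array([ 0.61908192, -0.07479318,  0.04651557]), np.float64(0.00022863069203961025)) [ 0.61811408 -0.07367074  0.045     ] [ 0.61957025 -0.07645765  0.045     ]
dish (array([ 0.61631833, -0.06687194,  0.0234683 ]), np.float64(0.0006543319676132846)) [ 0.61804529 -0.06869013  0.026     ] [ 0.6154106  -0.06426373  0.026     ]
stone (array([ 0.61532997, -0.06441591,  0.0172044 ]), np.float64(0.0007165301733753289)) [ 0.6165041  -0.06658553  0.02      ] [ 0.61494344 -0.06112269  0.02      ]
```

Call:
send_rows([
  [[1,0,0,0,0],[1,0,0,0,0],[1,0,0,0,0],[1,0,0,0,0],[1,0,0,0,0]],
])

```text
time: 16.0
ee_pos: [0.4886, -0.2401, 0.1255]
eef_rot: [-2.222, -2.221, -0.0]
wrist_force: [-0.6, -0.1, -0.3]
width: 0.0005
grip_force: 0.0
```

```bash
python3 - <<'E'
from h import *
look(('scene',))
E
```

```text
scene 16.0 [(3.4478, 0.3, 1131, (280, 210, 32, 46))]
```

The bit is about 9 mm from the dish centre and drifting back toward it at about 0.003 rad/s. I'll retreat and watch.

Call:
send_rows([
  [[1,0,-0.15,0,0],[1,0,-0.3,0,0],[1,0,-0.45,0,0],[1,0,-0.6,0,0],[1,0,-0.6,0,0]],
])

```text
time: 16.68
ee_pos: [0.4882, -0.3021, 0.1254]
eef_rot: [2.224, 2.218, -0.001]
wrist_force: [0.7, 0.1, 0.3]
width: 0.0006
grip_force: 0.0
```

Call:
send_rows([
  [[1,0,0,0,0],[1,0,0,0,0],[1,0,0,0,0],[1,0,0,0,0],[1,0,0,0,0]],
])

```text
time: 17.3
ee_pos: [0.4886, -0.2999, 0.1255]
eef_rot: [-2.221, -2.222, -0.0]
wrist_force: [0.3, 0.2, -0.2]
width: 0.0003
grip_force: 0.0
```

Call:
send_rows([
  [[1,0,0,0,0],[1,0,0,0,0],[1,0,0,0,0],[1,0,0,0,0],[1,0,0,0,0]],
])

```text
time: 17.92
ee_pos: [0.4886, -0.3001, 0.1255]
eef_rot: [-2.221, -2.221, 0.0]
wrist_force: [-0.8, 0.2, -0.0]
width: 0.0007
grip_force: 0.0
```

Call:
send_rows([
  [[1,0,0,0,0],[1,0,0,0,0],[1,0,0,0,0],[1,0,0,0,0],[1,0,0,0,0]],
])

```text
time: 18.55
ee_pos: [0.4886, -0.3, 0.1255]
eef_rot: [-2.221, -2.221, -0.0]
wrist_force: [0.1, 0.4, -0.1]
width: 0.0001
grip_force: 0.0
```

Call:
send_rows([
  [[1,0,0,0,0],[1,0,0,0,0],[1,0,0,0,0],[1,0,0,0,0],[1,0,0,0,0]],
])

```text
time: 19.18
ee_pos: [0.4886, -0.3001, 0.1255]
eef_rot: [-2.222, -2.221, -0.0]
wrist_force: [0.5, 0.6, -0.3]
width: 0.0
grip_force: 0.0
```

```bash
python3 - <<'E'
from h import *
look(('scene',))
E
```

```text
scene 19.175 [(3.4457, 0.3, 1132, (280, 210, 32, 46))]
```

Call:
send_rows([
  [[1,0,0,0,0],[1,0,0,0,0],[1,0,0,0,0],[1,0,0,0,0],[1,0,0,0,0]],
])

```text
time: 19.85
ee_pos: [0.4886, -0.3001, 0.1255]
eef_rot: [-2.221, -2.221, 0.0]
wrist_force: [-0.6, 1.2, -0.1]
width: 0.0005
grip_force: 0.0
```

Call:
send_rows([
  [[1,0,0,0,0],[1,0,0,0,0],[1,0,0,0,0],[1,0,0,0,0],[1,0,0,0,0]],
])

```text
time: 20.48
ee_pos: [0.4886, -0.3001, 0.1255]
eef_rot: [2.221, 2.221, 0.0]
wrist_force: [-0.9, 0.6, -0.5]
width: -0.0
grip_force: 0.0
```

Call:
send_rows([
  [[1,0,0,0,0],[1,0,0,0,0],[1,0,0,0,0],[1,0,0,0,0],[1,0,0,0,0]],
])

```text
time: 21.1
ee_pos: [0.4886, -0.3001, 0.1255]
eef_rot: [-2.221, -2.221, -0.0]
wrist_force: [-0.2, 0.2, 0.4]
width: 0.0004
grip_force: 0.0
```

Call:
send_rows([
  [[1,0,0,0,0],[1,0,0,0,0],[1,0,0,0,0],[1,0,0,0,0],[1,0,0,0,0]],
])

```text
time: 21.72
ee_pos: [0.4886, -0.3001, 0.1255]
eef_rot: [2.221, 2.221, 0.0]
wrist_force: [-0.5, -0.5, 0.6]
width: 0.0005
grip_force: 0.0
```

Call:
send_rows([
  [[1,0,0,0,0],[1,0,0,0,0],[1,0,0,0,0],[1,0,0,0,0],[1,0,0,0,0]],
])

```text
time: 22.35
ee_pos: [0.4886, -0.3001, 0.1255]
eef_rot: [-2.221, -2.221, -0.0]
wrist_force: [0.1, -0.5, 0.1]
width: 0.0004
grip_force: 0.0
```

Call:
send_rows([
  [[1,0,0,0,0],[1,0,0,0,0],[1,0,0,0,0],[1,0,0,0,0],[1,0,0,0,0]],
])

```text
time: 22.98
ee_pos: [0.4886, -0.3001, 0.1255]
eef_rot: [-2.221, -2.221, -0.0]
wrist_force: [-0.3, -0.0, 0.4]
width: 0.0005
grip_force: 0.0
```

```bash
python3 - <<'E'
from h import *
t=monitor.get_state()['time'];im=vision.get_image('scene');print(t,head('scene',im))
im2=vision.get_image('side')
a=cv2.resize(im[190:290,250:350],(400,400),interpolation=cv2.INTER_CUBIC);b=cv2.resize(im2[130:230,190:290],(400,400),interpolation=cv2.INTER_CUBIC)
cv2.imwrite('pics/g.png',np.hstack([a,b])[...,::-1])
E
```

```text
22.975 [(3.4463, 0.3, 1133, (280, 210, 32, 46))]
```

View pics/g.png

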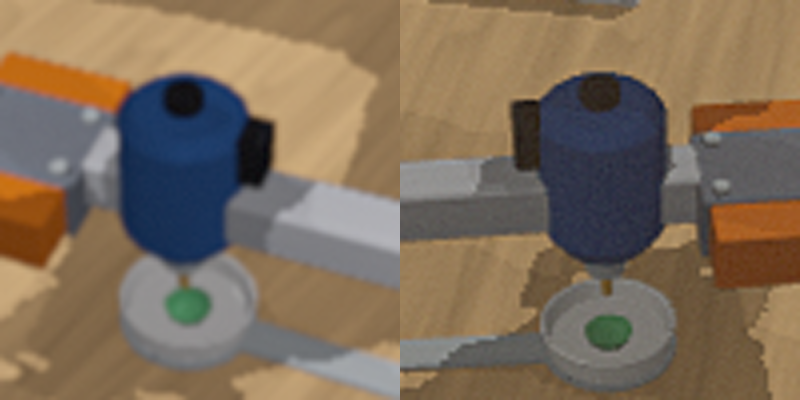

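The final pictures show the bit still over the dish, about 8–14 mm from its centre by different estimates. The boom has not moved between 19.2 s and 23.0 s, with the gripper clear.

```bash
python3 -c "
from cell import r
print(r.close_job())"
```

```text
the job is handed in; nothing more can be done
None
```

The job is handed in: the boom stands still with its bit over the drill dish, about 8–14 mm from the centre (25 mm allowed), after about 8 s untouched with the gripper clear; the hand-in call gave no verdict.

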